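Check the squeeze lever of a portion hopper

ROBOT

A 7-joint arm with a two-finger parallel gripper is mounted at the origin on a cart in front of the work surface, level with it; the furniture and walls round the work are solid. World frame = base frame: x ahead of the robot, y to its left, z up, the work surface at z = 0. Lengths are in mm, angles in rad, forces in N, time in s.
With the tool pointing down it reaches from about 350 to 900 mm from the base axis. Payload 7.2 kg.
Tool frame: the origin (TCP) lies between the finger pads; the fingertips stand manip.tips_ahead ahead of it and the grasp point (between the pads) lies 5 mm behind it (manip.tips_ahead is the distance from the TCP to the fingertips, in mm); z points along the fingers, y is the line along which they close (so a half turn about z gives the same grasp; the last joint's range is limited). The gripper opens to 88 mm and grips with 3 to 60 N. Pads are 20 mm wide; open, the fingers measure 115 mm over their backs; the gripper's body (75 mm by 178 mm) begins 61 mm behind the grasp point.
Start: joints at [-1.317, 0.411, -0.013, 1.596, 0.006, 1.134, -0.082], TCP at [197.681, 592.917, 236.653] pointing down, gripper open.
Joint ranges: [-2.95, 2.95], [-0.29, 1.99], [-1.47, 1.44], [0.14, 2.54], [-1.03, 4.17], [0.13, 1.85], [-2.86, 2.86]. Speed limits (rad/s): [2.39, 2.39, 3.01, 3.01, 3.14, 3.14, 3.14].

INTERFACE

Orientations are given as a 3x3 rotation matrix whose columns are the frame's x, y, z axes.
In Python, from cell import manip gives the robot as it stands. The module is installed in compiled form; this text tells all that it offers.
- The arm moves only by the shell command python3 -m creep 'ROWS' [FORCE]. ROWS is JSON, a list that holds one entry, the list of rows, each a list of 7 numbers: the turn, a rotation vector about the world's x, y, z in rad, then the shift along the world's x, y, z in m, then the opening, from 0 (shut) to 1 (fully open). A call has 1 to 20 rows; each row is the pose to reach, as a shift and turn from the pose commanded when the call began; what a row does not reach only later rows make up. A row lasts 1/8 s, in which the tool goes at most 62.5 mm and 10.7 degrees, less where a joint would pass 70% of its speed; a pose out of reach is approached as far as the arm can. A call with a gripper value outside its range is refused whole. The fingers move at their own pace and stop on an object; FORCE is the grip in N (left out, the last holds). Time passes only in rows, so rows that repeat a pose let the fingers close. It gives the time, the measured TCP pose, the force, the opening and the grip force at its end, in the units of the state.
- manip.sense(): the state, without advancing time (a new reading comes with each control period).
- manip.camera(name): name is "scene" or "side" or "wrist"; returns the picture (420x560x3 uint8, red, green, blue); there is no depth.
- manip.camera_params(name): a dict with "fx", "fy", "cx", "cy" (pixels), "world_from_camera" (4x4, takes a point from camera to world coordinates). Camera axes: x right, y down, z forward; pixel columns grow to the right and rows downward; lengths in mm; the calibration is good to about 2 mm. The wrist camera is an equidistant fisheye: a pixel r from the principal point sees the ray r / f radians off the axis. A picture is of the moment at which its call begins: read the wrist's pose just before it. camera_params takes no time and is no camera call; for the wrist camera it gives the pose at the moment of the call.
- manip.close_job(): hands the job in; it is judged then, once.
Trained networks look in the newest picture that a camera, given by its name, has taken for a name from the list of things; names that differ only in an ending like _2 or _b are one class to them, and where a whole thing is asked for, a point or a joint stands for the part that bears it (a point fixed in the world has none). Each returns a list of dicts, best first, with "p" (0 to 1); they miss things now and then, are a little off and sometimes report something else, mostly with a low value. They report only what shows in the picture. A call takes as long as a camera call.
- manip.recognise(thing, camera): "rect" ([centre column, centre row, width, height] in pixels, round what is visible of it).
- manip.pinpoint(thing, camera): "uv" ([column, row] in pixels: a listed point, or the origin of a listed thing).
The state is a dict: "time_s": time; "qpos": joint angles; "joint_velocities": joint speeds; "effort": joint torques, N m; "eef_pos": TCP position; "tool_rot": TCP orientation; "ft_force": force on the tool from outside, world axes, zero at the start; "torque": the same for the moment, N m; "width": finger opening in mm; "gripper_force": force on a finger pad.
Only numpy, scipy, OpenCV 4.12 (cv2) and the standard library are available. Lean on these libraries where they do the work, as an engineer would, in place of code of your own. Each camera call takes 0.05 s, during which the arm holds its last target. There are 200 camera calls.

TASK

Check the squeeze lever of the empty hopper, gripping nothing: with a fingertip swing the safety catch on the end of the grip bar fully off the lever until it lies along the bar, then press the lever in towards the bar with the backs of the fingers, from its outer side, until it comes up firm on its stop screw short of the bar, and hold it there for a second. Ease it back out under the fingers, not letting it snap, and swing the catch fully across to the lever again. Keep the fingers off the bar and out of the gap beside it, do not force the lever or the catch, and leave the mug and everything else where it stands.

Things in the scene. Friction and masses are not known exactly. Their poses are not given: they have to be found in the camera images.
- dispenser: fixed steel hopper (funnel, mouth 143 mm wide, rim 244 mm up) on a stand, base 200 x 150 mm, column at the back. Origin: on the worktop under the funnel's axis, z up. Grip bar and squeeze lever stick out side by side along its own -x, as far as x = -243 mm; the lever is on the -y side of the bar and is pressed towards +y. Only position and yaw vary. x, y, z below are in this frame, mm
- grip_bar: fixed level round bar with ribbed black rubber sleeve, 24 mm thick (25 at the steel end collar), axis at y = 4, z = 142, from x = -81 to -243 mm in the dispenser's frame; top at z = 155. Origin: its root at x = -81, it runs to its own -x
- squeeze_lever (a joint): squeeze lever: 0 = home (out), grows (rad) as pressed in. Upright pivot at x = -65, y = -30. Return spring: at the press point 2.7 N starts it, about 4 N holds it near the stop. Comes up hard on the stop screw's tip between 0.10 and 0.23 (varies), its end 10 to 30 mm short of the bar; 15 N more then moves it under 2 mm. Bar at about 0.29. With the catch across it moves at most 0.05
- lever_plate: outer plate of the lever, on which to press: an upright steel blade 32 mm high (z = 128 to 160 mm), nearly straight, from the pivot to x = -241 mm. Origin: on the lever's pivot at z = 142 mm. It turns with the lever
- press_point (a point): good point to press: outer (-y) face of the blade, 113 mm from the pivot, mid height (z = 144); at home at x = -175, y = -57 mm in the dispenser's frame. Moves with the lever
- lever_back: inner plate of the lever, the face towards the bar (the whole lever is 7 mm thick); not to be touched by the fingers. Origin: on the pivot
- stop_screw: fixed thumb screw through the bar near its root, with an 11 mm black rubber tip that faces the lever. Origin: the middle of the tip's face; x = -120 mm in the dispenser's frame, y varies between -36 and -31 mm
- catch (a joint): safety catch: 0 = across, pointing from the bar to the lever and propping it out; 1.57 = off, lying along the bar and pointing to the hopper; ends of travel at both. Upright pivot at x = -212, y = 4 mm in the dispenser's frame. Stays where it is left (light friction, about 0.7 N at its pin)
- catch_pin (a point): centre of the 14 mm ball on the catch's upright pin, 45 mm from the catch's pivot, z = 186. The pin (10 mm thick) stands on the flat tongue (top at z = 159). Across: at x = -212, y = -41 mm in the dispenser's frame, just inside the blade (top edge z = 160); off: at x = -167, y = 4, over the bar. Pushed sideways round the quarter circle
- mug: loose mug, 80 mm wide, 91 mm high, standing on the base plate under the hopper's outlet; leave it. Origin: centre of its underside with its handle
- wood_spoon: loose wooden spoon, 295 mm, lying near the front edge; leave it
- pasta_jar: loose jar with a screw lid, 80 mm wide, 141 mm high, to the right of the hopper; leave it
- salt_shaker: loose shaker, 44 mm wide, 90 mm high, left of the hopper; leave it
- measure_cup: loose measuring cup, 69 mm wide with its flat handle 127 mm long, 36 mm high, left of the hopper; leave it
- tomato_tin: loose tin, 75 mm wide, 58 mm high, left of the hopper; leave it
- teaspoon: loose metal teaspoon, 139 mm, lying left of the handle; leave it
- lemon: loose lemon, 78 mm long, right of the hopper; leave it
- catch_post: the catch's upright pin with its ball (10 mm and 14 mm thick, 33 mm high over the tongue), to be pushed sideways lightly, not squeezed. Origin: the pin's foot, 45 mm from the catch's pivot; it turns with the catch

How it is judged (in metres and radians):
On the way, in this order (a step that is already met when the one before it is completed fails the run):
1. the catch is swung off the lever (at least 1.2 rad) with the lever still out (value of joint catch above 1.2 rad and value of joint squeeze_lever below 0.08 rad), for 0.2 s.
2. the fingers hold the lever firm on its stop screw (at least 4 N on the screw) for half a second, short of the bar (contact force between lever_back and stop_screw above 4 N and contact force between the fingers and lever_plate above 3 N and value of joint squeeze_lever below 0.27 rad), for 0.5 s.
3. the lever is home again and the fingers are off it (value of joint squeeze_lever below 0.03 rad and contact force between the fingers and lever_plate below 0.3 N), for 0.2 s.
At the end, for the whole second after the job is handed in: the catch is across again (within 0.2 rad of its end), the lever is home (within 0.03 rad) and the mug and the other loose things are within 30 mm of where they stood (value of joint catch below 0.2 rad and value of joint squeeze_lever below 0.03 rad and not (distance of mug from where it was at the start of the episode above 0.03 m) and not (distance of wood_spoon from where it was at the start of the episode above 0.03 m) and not (distance of pasta_jar from where it was at the start of the episode above 0.03 m) and not (distance of salt_shaker from where it was at the start of the episode above 0.03 m) and not (distance of measure_cup from where it was at the start of the episode above 0.03 m) and not (distance of tomato_tin from where it was at the start of the episode above 0.03 m) and not (distance of teaspoon from where it was at the start of the episode above 0.03 m) and not (distance of lemon from where it was at the start of the episode above 0.03 m)); the robot touches nothing.
It fails at once if the lever is forced, or the catch's pin is squeezed or forced (more than 30 N) (contact force between the fingers and lever_plate above 30 N or contact force between the fingers and catch_post above 30 N).
It fails at once if a finger is in the gap and touches the inner side of the lever (more than 2 N) (contact force between the fingers and lever_back above 2 N).
It fails at once if the fingers press on the grip bar (more than 5 N) (contact force between the fingers and grip_bar above 5 N).
It fails at once if the lever is let go and snaps back (faster than 4 rad/s) (velocity of joint squeeze_lever below -4 rad/s).
It fails at once if the mug or another loose thing is moved or lifted more than 30 mm (distance of any of mug, wood_spoon, pasta_jar, salt_shaker, measure_cup, tomato_tin, teaspoon, lemon from where it was at the start of the episode above 0.03 m).
It also fails if it takes over 61 s, if anything falls off the work surface, if the arm or the gripper's body presses on something with over 40 N, if the wrist force passes 120 N, or if a joint passes its speed limit or range.

## Working session

There is one attempt and no reset: what is moved stays moved. The work goes in short steps, Python scripts to look and compute and a shell command to move; the robot and the scene stay as the last step left them, time stands still between calls to the robot, and variables do not carry over. Pictures are saved under pics/ and viewed, at most 10 in all, crops included, and the job is handed in when it is done.

```bash
mkdir -p pics; cat > h.py <<'E'
import numpy as np, cv2
from cell import manip
def cam(n):
    P=manip.camera_params(n); return P
def ray(P,uv,fish=False):
    x=(uv[0]-P["cx"])/P["fx"]; y=(uv[1]-P["cy"])/P["fy"]
    if fish:
        r=np.hypot(x,y); d=np.array([np.sin(r)*x/r,np.sin(r)*y/r,np.cos(r)])
    else: d=np.array([x,y,1.]); d/=np.linalg.norm(d)
    T=np.array(P["world_from_camera"]); return T[:3,3],T[:3,:3]@d
def tri(rs):
    A=np.zeros((3,3));b=np.zeros(3)
    for o,d in rs:
        M=np.eye(3)-np.outer(d,d);A+=M;b+=M@o
    p=np.linalg.solve(A,b)
    return p,[float(np.linalg.norm(np.cross(d,p-o))) for o,d in rs]
def proj(P,p,fish=False):
    T=np.linalg.inv(np.array(P["world_from_camera"]));c=T[:3,:3]@p+T[:3,3]
    if fish:
        r=np.arctan2(np.hypot(c[0],c[1]),c[2])/np.hypot(c[0],c[1]);return P["cx"]+P["fx"]*r*c[0],P["cy"]+P["fy"]*r*c[1]
    return P["cx"]+P["fx"]*c[0]/c[2],P["cy"]+P["fy"]*c[1]/c[2]
E
python3 - <<'E'
from h import *
np.set_printoptions(precision=1,suppress=True)
s=manip.sense(); print(s["eef_pos"],s["tool_rot"],s["width"],manip.tips_ahead,s["ft_force"])
ims={};Ps={}
for c in("scene","side","wrist"):
    Ps[c]=cam(c); im=manip.camera(c); ims[c]=im
    cv2.imwrite(f"pics/{c}0.png",im[:,:,::-1]); print(c,np.array(Ps[c]["world_from_camera"]))
cv2.imwrite("pics/both0.png",cv2.resize(np.vstack([ims["scene"],ims["side"]]),(400*1,600))[:,:,::-1])
for t in["dispenser","grip_bar","lever_plate","press_point","stop_screw","catch_pin","catch_post","mug"]:
    rs=[]
    for c in("scene","side","wrist"):
        r=manip.pinpoint(t,c)
        if r: print(t,c,[(np.round(q["uv"],0).tolist(),round(q["p"],2)) for q in r[:2]])
        if r and r[0]["p"]>.3: rs.append(ray(Ps[c],r[0]["uv"],c=="wrist"))
    if len(rs)>1: p,e=tri(rs);print("   ->",p,np.round(e,1))
E
```

```text
[197.6 592.5 235.8] [[-0.9  0.3 -0. ]
 [ 0.3  0.9 -0. ]
 [-0.  -0.  -1. ]] 87.67237774799932 14.0 [0.4 0.3 0.4]
scene [[   0.5   -0.6    0.6  -33.6]
 [  -0.9   -0.4    0.3 -498.2]
 [   0.    -0.6   -0.8  854.7]
 [   0.     0.     0.     1. ]]
side [[    1.     -0.1     0.1   327.1]
 [   -0.2    -0.5     0.9 -1142.6]
 [   -0.     -0.9    -0.5   654.4]
 [    0.      0.      0.      1. ]]
wrist [[  0.3   0.9   0.3 119. ]
 [  0.9  -0.3  -0.1 618.8]
 [ -0.    0.3  -1.  383.9]
 [  0.    0.    0.    1. ]]
dispenser scene [([298.0, 217.0], 0.57)]
dispenser side [([336.0, 254.0], 0.96)]
   -> [ 623.2 -187.2  -15.8] [5.3 5.3]
grip_bar scene [([286.0, 196.0], 0.57)]
grip_bar side [([293.0, 194.0], 0.56)]
   -> [ 527.3 -200.   155.8] [0.5 0.5]
lever_plate scene [([305.0, 197.0], 0.83), ([398.0, 281.0], 0.27)]
lever_plate side [([310.0, 204.0], 0.62), ([296.0, 195.0], 0.58)]
   -> [ 553.4 -232.5  148.6] [0.7 0.7]
press_point scene [([288.0, 240.0], 0.52)]
press_point side [([258.0, 217.0], 0.77), ([217.0, 236.0], 0.41)]
   -> [ 442.6 -255.   140.9] [3.4 3.4]
stop_screw scene [([295.0, 214.0], 0.45), ([184.0, 195.0], 0.21)]
catch_pin scene [([274.0, 235.0], 0.74)]
catch_pin side [([238.0, 200.0], 0.62), ([341.0, 343.0], 0.6)]
   -> [ 410.4 -241.2  177.3] [0.2 0.2]
catch_post scene [([276.0, 241.0], 0.39)]
catch_post side [([236.0, 213.0], 0.57)]
   -> [ 407.8 -245.9  155.7] [5. 5.]
mug scene [([308.0, 211.0], 0.59)]
mug side [([336.0, 250.0], 0.74), ([308.0, 202.0], 0.23)]
   -> [ 620.5 -213.    18.7] [0.9 0.9]
```

View pics/scene0.png

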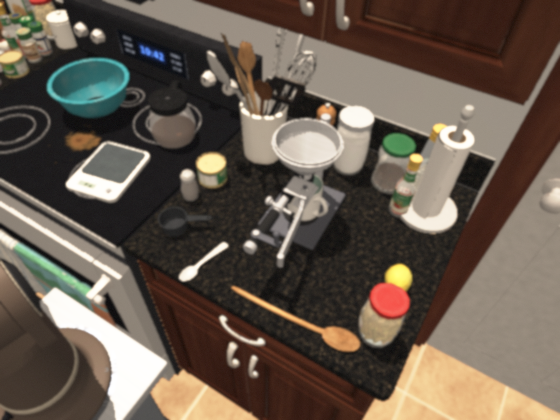

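View pics/side0.png

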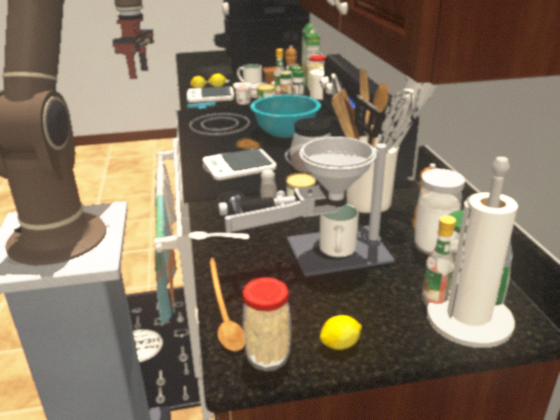

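The scene view shows the hopper at about (310,200) px, with its handle pointing at the robot and the catch ball near (250,245). The side view shows the bar and lever at (225–320, 195–225), lever nearest this camera. The networks agree, giving a yaw near 0. Next I'll bring the wrist camera over the handle.

```bash
python3 -m creep '[[[0,0,0,0.04,-0.03,0.08,0.4],[0,0,0,0.09,-0.08,0.11,0.4],[0,0,0,0.13,-0.13,0.13,0.4],[0,0,-0.1,0.17,-0.18,0.13,0.4],[0,0,-0.15,0.2,-0.23,0.13,0.4],[0,0,-0.2,0.22,-0.29,0.13,0.4],[0,0,-0.25,0.23,-0.35,0.13,0.4],[0,0,-0.3,0.24,-0.41,0.13,0.4],[0,0,-0.35,0.24,-0.47,0.13,0.4],[0,0,-0.4,0.24,-0.53,0.13,0.4],[0,0,-0.45,0.23,-0.59,0.13,0.4],[0,0,-0.47,0.22,-0.65,0.12,0.4],[0,0,-0.47,0.21,-0.71,0.12,0.4],[0,0,-0.47,0.2,-0.77,0.12,0.4],[0,0,-0.47,0.18,-0.82,0.12,0.4],[0,0,-0.47,0.16,-0.85,0.12,0.4],[0,0,-0.47,0.16,-0.85,0.12,0.4],[0,0,-0.47,0.16,-0.85,0.12,0.4]]]'
cat > look.py <<'E'
from h import *
import sys,json
np.set_printoptions(precision=1,suppress=True)
P=cam("wrist");im=manip.camera("wrist");s=manip.sense();print(s["time_s"],s["eef_pos"])
cv2.imwrite(f"pics/w{sys.argv[1]}.png",im[:,:,::-1])
out={"P":{k:np.array(v).tolist() for k,v in P.items()},"d":{}}
for t in sys.argv[2:]:
    r=manip.pinpoint(t,"wrist")
    print(t,[(np.round(q["uv"],1).tolist(),round(q["p"],2)) for q in r[:2]])
    if r: out["d"][t]=r[0]["uv"]
json.dump(out,open(f"w{sys.argv[1]}.json","w"))
E
python3 look.py 1 grip_bar lever_plate press_point stop_screw catch_pin catch_post dispenser
```

```text
time_s: 3.6
eef_pos: [358.0, -256.4, 356.7]
tool_rot: [[-0.703, 0.711, 0.0], [0.711, 0.703, 0.001], [0.0, 0.001, -1.0]]
ft_force: [-0.0, -0.3, -1.1]
width: 35.1
gripper_force: 0.0
3.65 [ 358.4 -255.9  356.6]
grip_bar [([405.1, 242.6], 0.89), ([314.9, 213.8], 0.51)]
lever_plate [([394.5, 270.8], 0.88)]
press_point [([327.5, 231.7], 0.86)]
stop_screw [([368.2, 248.8], 0.83), ([403.0, 242.4], 0.56)]
catch_pin [([318.7, 218.5], 0.82)]
catch_post [([310.2, 209.7], 0.65), ([402.8, 239.9], 0.31)]
dispenser [([401.1, 237.9], 0.68)]
```

View pics/w1.png

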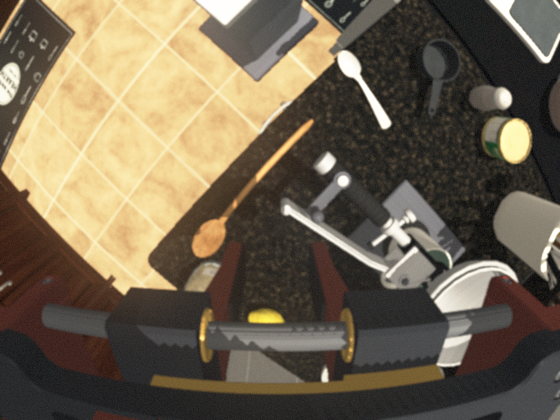

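The wrist view shows the bar's end cap at (323,162), the catch pivot at (343,180), the catch pointing to about (316,215), and the blade running from (287,207) to (390,270). I'll take a second, closer view and triangulate.

```bash
python3 -m creep '[[[0,0,0,0.03,-0.02,-0.05,0.4],[0,0,0,0.045,-0.04,-0.1,0.4],[0,0,0,0.045,-0.04,-0.1,0.4],[0,0,0,0.045,-0.04,-0.1,0.4]]]'
python3 look.py 2 grip_bar lever_plate press_point stop_screw catch_pin catch_post dispenser
cat > fit.py <<'E'
from h import *
import json,sys
from scipy.optimize import least_squares
np.set_printoptions(precision=1,suppress=True)
L={"grip_bar":(-81,4,142),"lever_plate":(-65,-30,142),"press_point":(-175,-57,144),"stop_screw":(-120,-33.5,142),"catch_pin":(-212,-41,186),"catch_post":(-212,-41,159)}
ws=[json.load(open(f"w{k}.json")) for k in sys.argv[1:]]
for t in L:
    rs=[ray(w["P"],w["d"][t],True) for w in ws if t in w["d"]]
    if len(rs)>1: p,e=tri(rs);print(t,p,np.round(e,1))
def loc(x,p): c,s=np.cos(x[2]),np.sin(x[2]); return np.array([x[0]+c*p[0]-s*p[1],x[1]+s*p[0]+c*p[1],p[2]])
it=[(w["P"],w["d"][t],t) for w in ws for t in L if t in w["d"]]
f=lambda x: np.concatenate([np.array(proj(P,loc(x,L[t]),True))-uv for P,uv,t in it])
r=least_squares(f,[618,-203,0],x_scale=[10,10,.1],loss="soft_l1",f_scale=2); print("fit",r.x[:2],round(r.x[2],4))
for (P,uv,t),e in zip(it,f(r.x).reshape(-1,2)): print(t,e)
for t in L: print(t,loc(r.x,L[t]))
im=cv2.imread(f"pics/w{sys.argv[-1]}.png"); 
for t,p in {**L,"off":(-167,4,186),"piv":(-212,4,159),"end":(-243,4,142),"lend":(-241,-64,160),"rt":(-65,-30,160)}.items():
    u=proj(ws[-1]["P"],loc(r.x,p),True); cv2.circle(im,(int(round(u[0])),int(round(u[1]))),2,(0,0,255),-1)
cv2.imwrite("pics/ov.png",cv2.resize(im[90:350,180:500],None,fx=2.3,fy=2.3,interpolation=cv2.INTER_CUBIC))
E
python3 fit.py 1 2
```

```text
time_s: 4.5
eef_pos: [402.5, -297.3, 257.5]
tool_rot: [[-0.702, 0.712, -0.0], [0.712, 0.702, -0.0], [-0.0, -0.0, -1.0]]
ft_force: [-0.2, -0.4, 0.7]
width: 35.4
gripper_force: 0.0
4.55 [ 402.8 -297.3  258.2]
grip_bar [([451.2, 222.4], 0.61)]
lever_plate [([433.9, 263.0], 0.9)]
press_point [([344.5, 210.3], 0.94)]
stop_screw [([403.0, 232.6], 0.94)]
catch_pin []
catch_post [([326.0, 178.4], 0.91), ([448.9, 223.4], 0.33)]
dispenser [([429.9, 229.7], 0.7)]
grip_bar [ 512.8 -196.7  171.3] [0.6 0.6]
lever_plate [ 544.  -230.4  156.5] [0.5 0.5]
press_point [ 450.2 -259.3  133.1] [0. 0.]
stop_screw [ 486.8 -234.1  169.1] [0.1 0.1]
catch_post [ 409.7 -251.1  153.1] [2. 2.]
fit [ 618.3 -194.3] 0.0604
grip_bar [2.9 1.5]
lever_plate [ 2.4 -1.7]
press_point [-1.9  3. ]
stop_screw [ 0.6 -1.7]
catch_pin [-1.9 -0.6]
catch_post [3.7 0.2]
grip_bar [-0.8  5.5]
lever_plate [ 1.2 -1. ]
press_point [-2.   3.4]
stop_screw [-2.7 -0.9]
catch_post [ 1.1 -2.7]
grip_bar [ 537.2 -195.2  142. ]
lever_plate [ 555.2 -228.2  142. ]
press_point [ 447.  -261.7  144. ]
stop_screw [ 500.5 -235.   142. ]
catch_pin [ 409.1 -248.   186. ]
catch_post [ 409.1 -248.   159. ]
```

View pics/ov.png

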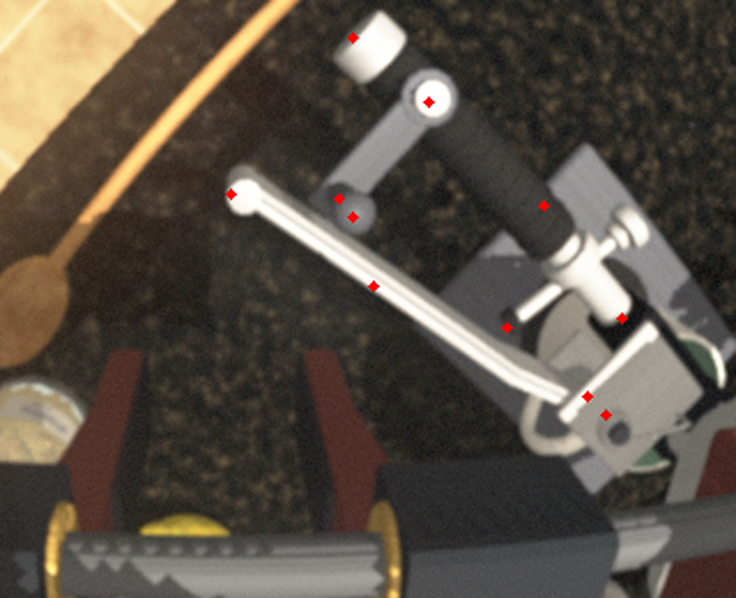

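The overlay matches the handle to within about 4 px: ball at crop (355,210), catch knob at (432,100), stop tip at (510,318). I'll refine the fit with these hand-read points.

```bash
cat > fit2.py <<'E'
from h import *
import json
from scipy.optimize import least_squares
np.set_printoptions(precision=1,suppress=True)
w=json.load(open("w2.json"));P=w["P"]
w1=json.load(open("w1.json"))
it=[(P,(180+a/2.3,90+b/2.3),p) for a,b,p in [(355,210,(-212,-41,186)),(432,100,(-212,4,163)),(510,318,(-120,-33.5,142)),(617,432,(-65,-30,163)),(375,278,(-175,-55,160))]]
it+=[(w1["P"],w1["d"]["catch_pin"],(-212,-41,186)),(w1["P"],(343,180),(-212,4,163)),(w1["P"],w1["d"]["stop_screw"],(-120,-33.5,142))]
def loc(x,p): c,s=np.cos(x[2]),np.sin(x[2]); return np.array([x[0]+c*p[0]-s*p[1],x[1]+s*p[0]+c*p[1],p[2]])
f=lambda x: np.concatenate([np.array(proj(Q,loc(x,p),True))-uv for Q,uv,p in it])
r=least_squares(f,[618,-200,0],x_scale=[10,10,.1]);print(r.x[:2],r.x[2]);print(f(r.x).reshape(-1,2))
for n,p in dict(pin=(-212,-41,186),off=(-167,4,186),piv=(-212,4,163),press=(-175,-57,144)).items(): print(n,loc(r.x,p))
print("ball tri",tri([ray(P,it[0][1],True),ray(w1["P"],w1["d"]["catch_pin"],True)]))
E
python3 fit2.py
```

```text
[ 618.3 -196.3] 0.0422557202277425
[[-0.5 -0.2]
 [ 1.  -1.2]
 [-1.8  2.9]
 [-5.  -5.6]
 [ 5.   5.5]
 [-1.2 -2.3]
 [ 0.3  0.4]
 [ 0.3 -2.1]]
pin [ 408.2 -246.2  186. ]
off [ 451.3 -199.4  186. ]
piv [ 406.3 -201.3  163. ]
press [ 445.9 -260.6  144. ]
ball tri (array([ 405.4, -245.2,  199.6]), [0.8692584697850299, 0.8692584697849878])
```

```bash
python3 -m creep '[[[0,0,0,0.005,0.05,0,0.4],[0,0,0,0.005,0.051,-0.03,0.4],[0,0,0,0.005,0.051,-0.055,0.4],[0,0,0,0.005,0.051,-0.074,0.4],[0,0,0,0.005,0.051,-0.074,0.4],[0,0,0,0.005,0.051,-0.074,0.4]]]'
python3 look.py 3 catch_pin catch_post
python3 -c "
import cv2;im=cv2.imread('pics/w3.png');cv2.imwrite('pics/w3c.png',cv2.resize(im[110:360,160:500],None,fx=2.2,fy=2.2))"
```

```text
time_s: 5.65
eef_pos: [408.0, -246.4, 183.4]
tool_rot: [[-0.702, 0.712, 0.001], [0.712, 0.702, -0.0], [-0.001, 0.0, -1.0]]
ft_force: [-0.3, 0.6, 0.2]
width: 35.0
gripper_force: 0.0
5.7 [ 408.1 -246.4  183.6]
catch_pin [([277.1, 276.2], 0.8), ([275.7, 258.1], 0.64)]
catch_post [([275.4, 253.6], 0.81)]
```

View pics/w3c.png

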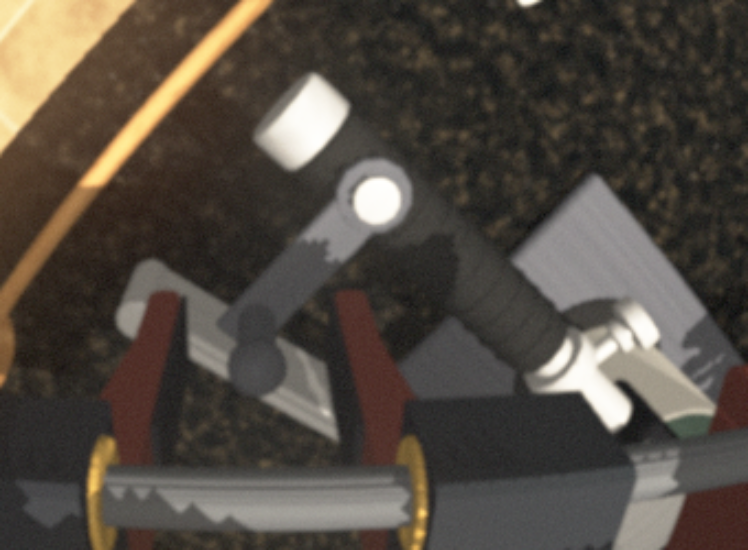

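The ball sits midway between the two fingers, at crop (257,360). I'll swing it off round the arc.

```bash
python3 -m creep '[[[0,0,0,0.008,0.006,0,0.4],[0,0,0,0.016,0.009,0,0.4],[0,0,0,0.023,0.011,0,0.4],[0,0,0,0.030,0.015,0,0.4],[0,0,0,0.036,0.02,0,0.4],[0,0,0,0.041,0.026,0,0.4],[0,0,0,0.046,0.033,0,0.4],[0,0,0,0.049,0.04,0,0.4],[0,0,0,0.051,0.047,0,0.4],[0,0,0,0.051,0.051,0,0.4],[0,0,0,0.051,0.051,0,0.4]]]'
python3 look.py 4 catch_pin catch_post
python3 -c "
import cv2;im=cv2.imread('pics/w4.png');cv2.imwrite('pics/w4c.png',cv2.resize(im[110:360,160:500],None,fx=2.2,fy=2.2))"
```

```text
time_s: 7.18
eef_pos: [458.6, -194.6, 182.6]
tool_rot: [[-0.703, 0.711, -0.0], [0.711, 0.703, 0.0], [0.0, 0.0, -1.0]]
ft_force: [-0.6, 0.9, 0.5]
width: 34.9
gripper_force: 0.0
7.225 [ 458.6 -194.8  182.7]
catch_pin [([258.6, 273.6], 0.92)]
catch_post [([259.5, 255.3], 0.96)]
```

View pics/w4c.png

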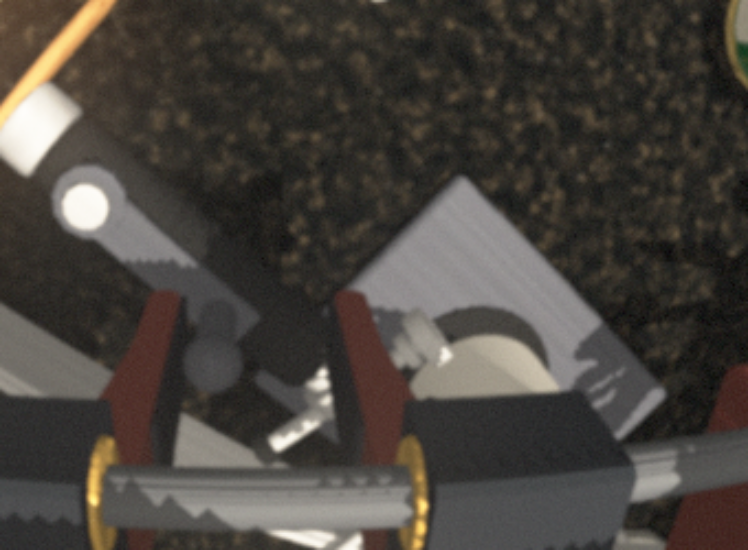

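The catch is nearly off: the tongue still stands about 10° from the bar. I'll push gently on to its end.

```bash
python3 -m creep '[[[0,0,0,0,0.003,0,0.4],[0,0,0,0,0.006,0,0.4],[0,0,0,0,0.006,0,0.4]]]' | grep -E 'pos|ft'
python3 -m creep '[[[0,0,0,0,0.002,0,0.4],[0,0,0,0,0.004,0,0.4],[0,0,0,0,0.004,0,0.4]]]' | grep -E 'pos|ft'
```

```text
eef_pos: [458.2, -191.3, 182.9]
ft_force: [-2.2, -8.1, 0.1]
eef_pos: [457.4, -189.6, 183.0]
ft_force: [-4.3, -13.5, 1.0]
```

The catch is on its end stop (about 13 N, position held). I'll back off, lift, close the fingers, turn and go to the outside of the lever.

```bash
python3 -m creep '[[[0,0,0,-0.006,-0.012,0,0.4],[0,0,0,-0.006,-0.012,0.0,0.4],[0,0,0,-0.006,-0.012,0.04,0.4],[0,0,0.1,-0.008,-0.02,0.075,0.2],[0,0,0.27,-0.01,-0.06,0.075,0],[0,0,0.44,-0.013,-0.1,0.075,0],[0,0,0.61,-0.013,-0.14,0.075,0],[0,0,0.78,-0.013,-0.14,0.05,0],[0,0,0.83,-0.013,-0.14,0.0,0],[0,0,0.83,-0.013,-0.14,-0.039,0],[0,0,0.83,-0.013,-0.14,-0.039,0],[0,0,0.83,-0.013,-0.14,-0.039,0]]]' 5
python3 look.py 5 press_point catch_post lever_plate
python3 -c "
import cv2;im=cv2.imread('pics/w5.png');cv2.imwrite('pics/w5c.png',cv2.resize(im[80:360,140:500],None,fx=2.1,fy=2.1))"
```

```text
time_s: 9.57
eef_pos: [446.4, -325.4, 144.9]
tool_rot: [[-0.999, -0.038, 0.001], [-0.038, 0.999, -0.001], [-0.001, -0.001, -1.0]]
ft_force: [-0.3, 0.6, 0.2]
width: 0.1
gripper_force: 0.0
9.625 [ 446.7 -325.6  145.3]
press_point [([392.2, 267.5], 0.67)]
catch_post []
lever_plate [([399.4, 394.0], 0.78)]
```

View pics/w5c.png

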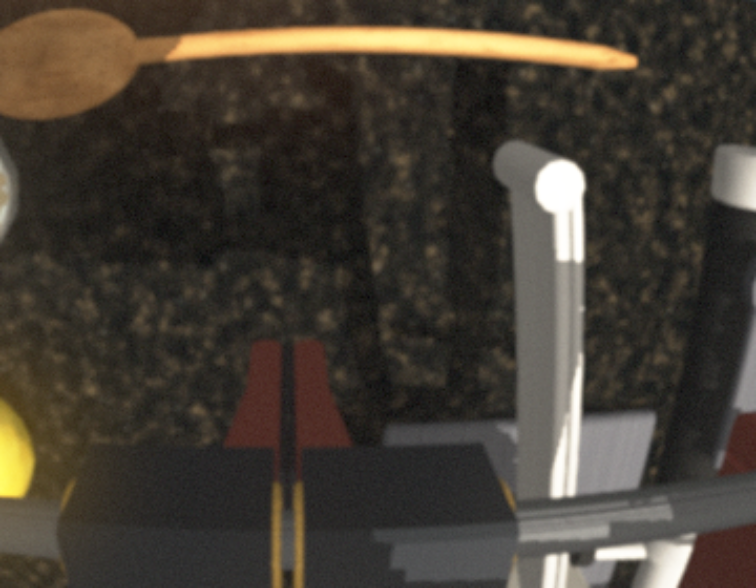

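The closed fingers stand clear outside the lever, at its press point (fingers at crop (288,390), blade at (545,300)). I'll advance, watching the force.

```bash
python3 -m creep '[[[0,0,0,0,0.02,0,0],[0,0,0,0,0.038,0,0],[0,0,0,0,0.043,0,0],[0,0,0,0,0.046,0,0],[0,0,0,0,0.05,0,0],[0,0,0,0,0.053,0,0],[0,0,0,0,0.053,0,0]]]' | grep -E 'pos|ft'
python3 -m creep '[[[0,0,0,0,0.002,0,0],[0,0,0,0,0.004,0,0],[0,0,0,0,0.006,0,0],[0,0,0,0,0.006,0,0]]]' | grep -E 'pos|ft'
```

```text
eef_pos: [445.6, -272.8, 143.8]
ft_force: [0.4, -2.1, -0.9]
eef_pos: [445.6, -266.0, 143.6]
ft_force: [-1.0, -3.6, 0.4]
```

```bash
python3 -m creep '[[[0,0,0,0,0.002,0,0],[0,0,0,0,0.004,0,0],[0,0,0,0,0.004,0,0]]]' | grep -E 'pos|ft'
python3 -m creep '[[[0,0,0,0,0.002,0,0],[0,0,0,0,0.004,0,0],[0,0,0,0,0.004,0,0]]]' | grep -E 'pos|ft'
```

```text
eef_pos: [445.7, -261.9, 143.7]
ft_force: [-1.4, -4.0, 0.2]
eef_pos: [445.6, -257.9, 143.6]
ft_force: [-1.8, -4.6, 0.0]
```

```bash
python3 -m creep '[[[0,0,0,0,0.002,0,0],[0,0,0,0,0.003,0,0],[0,0,0,0,0.003,0,0]]]' | grep -E 'pos|ft'
python3 -m creep '[[[0,0,0,0,0.002,0,0],[0,0,0,0,0.003,0,0],[0,0,0,0,0.003,0,0]]]' | grep -E 'pos|ft'
```

```text
eef_pos: [445.5, -255.1, 143.6]
ft_force: [-3.0, -4.6, 0.2]
eef_pos: [445.4, -254.0, 143.8]
ft_force: [-1.9, -10.8, -2.3]
```

It is firm on the stop: the force jumped from 4.6 to 10.8 N. I'll add a touch and hold for over a second.

```bash
python3 -m creep '[[[0,0,0,0,0.001,0,0],[0,0,0,0,0.001,0,0],[0,0,0,0,0.001,0,0],[0,0,0,0,0.001,0,0],[0,0,0,0,0.001,0,0],[0,0,0,0,0.001,0,0],[0,0,0,0,0.001,0,0],[0,0,0,0,0.001,0,0],[0,0,0,0,0.001,0,0],[0,0,0,0,0.001,0,0],[0,0,0,0,0.001,0,0]]]' | grep -E 'pos|ft'
```

```text
eef_pos: [445.3, -253.8, 143.8]
ft_force: [-3.2, -12.7, -3.7]
```

```bash
python3 -m creep '[[[0,0,0,0,-0.002,0,0],[0,0,0,0,-0.004,0,0],[0,0,0,0,-0.006,0,0],[0,0,0,0,-0.008,0,0],[0,0,0,0,-0.01,0,0],[0,0,0,0,-0.012,0,0],[0,0,0,0,-0.014,0,0],[0,0,0,0,-0.016,0,0],[0,0,0,0,-0.018,0,0],[0,0,0,0,-0.02,0,0],[0,0,0,0,-0.022,0,0],[0,0,0,0,-0.024,0,0],[0,0,0,0,-0.027,0,0],[0,0,0,0,-0.032,0,0],[0,0,0,0,-0.045,0,0],[0,0,0,0,-0.06,0,0],[0,0,0,0,-0.06,0,0],[0,0,0,0,-0.06,0,0]]]' | grep -E 'time|pos|ft'
python3 look.py 6 press_point lever_plate
python3 -c "
import cv2;im=cv2.imread('pics/w6.png');cv2.imwrite('pics/w6c.png',cv2.resize(im[80:360,140:500],None,fx=2.1,fy=2.1))"
```

```text
time_s: 16.27
eef_pos: [445.5, -311.1, 143.5]
ft_force: [-0.8, 0.5, -0.0]
16.325 [ 445.6 -310.9  143.5]
press_point [([370.5, 273.3], 0.75)]
lever_plate [([476.1, 292.1], 0.57)]
```

View pics/w6c.png

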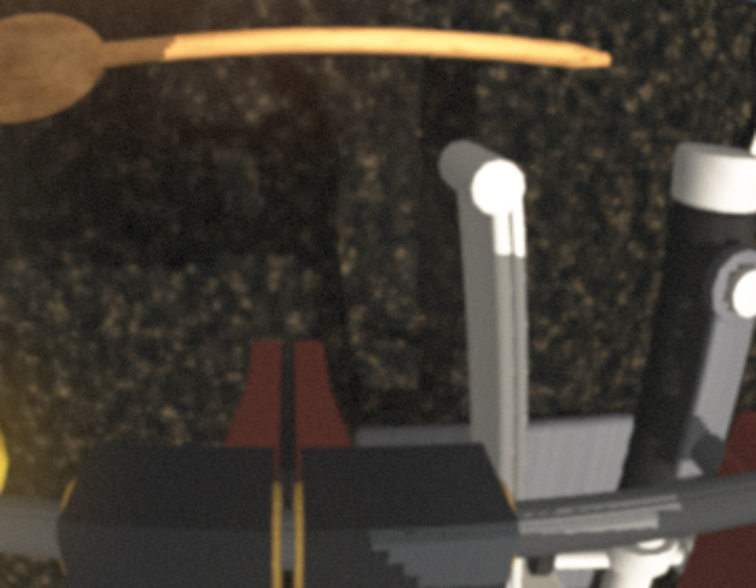

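The lever is home with its end back out at crop (497,187), and the catch lies along the bar at (735,360). Back to the catch: lift, turn back, open and cage the pin again, slightly higher to clear the lever's end bolt.

```bash
python3 -m creep '[[[0,0,0,0,0,0.05,0],[0,0,-0.1,0,0,0.1,0.2],[0,0,-0.27,0,0.05,0.11,0.4],[0,0,-0.44,0.004,0.09,0.11,0.4],[0,0,-0.61,0.004,0.114,0.11,0.4],[0,0,-0.78,0.004,0.114,0.11,0.4],[0,0,-0.83,0.004,0.114,0.11,0.4],[0,0,-0.83,0.004,0.114,0.08,0.4],[0,0,-0.83,0.004,0.114,0.06,0.4],[0,0,-0.83,0.004,0.114,0.045,0.4],[0,0,-0.83,0.004,0.114,0.045,0.4]]]' 
python3 look.py 7 catch_pin catch_post
python3 -c "
import cv2;im=cv2.imread('pics/w7.png');cv2.imwrite('pics/w7c.png',cv2.resize(im[110:360,160:500],None,fx=2.2,fy=2.2))"
```

```text
time_s: 17.8
eef_pos: [449.2, -196.8, 188.0]
tool_rot: [[-0.703, 0.712, -0.002], [0.712, 0.703, 0.0], [0.001, -0.001, -1.0]]
ft_force: [-0.6, 0.3, 0.5]
width: 35.0
gripper_force: 0.0
17.85 [ 449.6 -197.1  188.7]
catch_pin [([276.9, 274.0], 0.58)]
catch_post [([276.4, 257.8], 0.56)]
```

View pics/w7c.png

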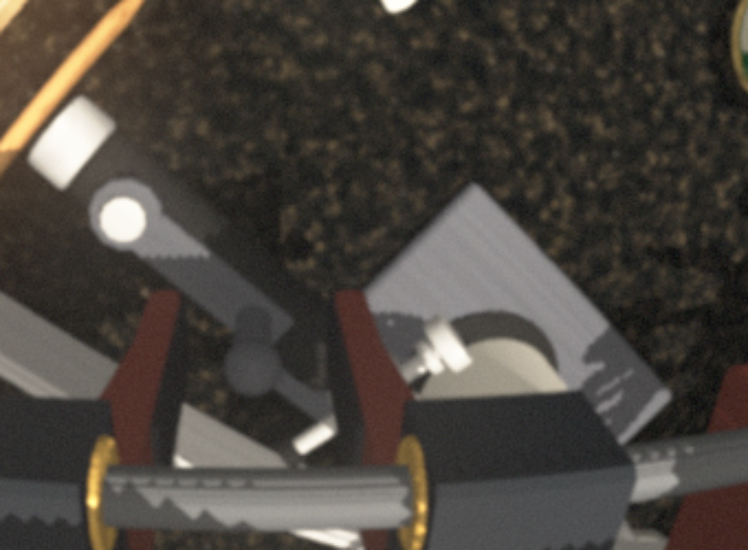

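The pin is caged again, with the tongue along the bar. I'll swing it back across.

```bash
python3 -m creep '[[[0,0,0,-0.006,-0.009,0,0.4],[0,0,0,-0.007,-0.016,0,0.4],[0,0,0,-0.008,-0.024,0,0.4],[0,0,0,-0.011,-0.032,0,0.4],[0,0,0,-0.015,-0.039,0,0.4],[0,0,0,-0.021,-0.045,0,0.4],[0,0,0,-0.027,-0.05,0,0.4],[0,0,0,-0.034,-0.054,0,0.4],[0,0,0,-0.041,-0.056,0,0.4],[0,0,0,-0.048,-0.057,0,0.4],[0,0,0,-0.051,-0.057,0,0.4],[0,0,0,-0.051,-0.057,0,0.4]]]' | grep -E 'pos|ft'
python3 -m creep '[[[0,0,0,-0.003,0,0,0.4],[0,0,0,-0.005,0,0,0.4],[0,0,0,-0.005,0,0,0.4]]]' | grep -E 'pos|ft'
```

```text
eef_pos: [399.1, -253.7, 188.8]
ft_force: [3.1, 0.4, 0.1]
eef_pos: [396.5, -253.3, 189.3]
ft_force: [9.5, 3.3, -2.0]
```

The catch is on its end stop at about 10 N. I'll back off, lift clear and verify.

```bash
python3 -m creep '[[[0,0,0,0.006,0.004,0,0.4],[0,0,0,0.013,0.007,0,0.4],[0,0,0,0.013,0.007,0,0.4],[0,0,0,0.013,0.007,0.04,0.4],[0,0,0,0.007,-0.03,0.09,0.4],[0,0,0,0.007,-0.05,0.09,0.4],[0,0,0,0.007,-0.05,0.09,0.4],[0,0,0,0.007,-0.05,0.09,0.4]]]' | grep -E 'time|pos|ft'
python3 look.py 8 catch_pin catch_post
python3 -c "
import cv2;im=cv2.imread('pics/w8.png');cv2.imwrite('pics/w8c.png',cv2.resize(im[90:350,180:500],None,fx=2.3,fy=2.3))"
```

```text
time_s: 20.82
eef_pos: [400.2, -303.3, 277.9]
ft_force: [-0.2, -1.0, 0.1]
20.875 [ 400.4 -303.1  277.9]
catch_pin [([338.6, 172.5], 0.55), ([447.8, 215.2], 0.3)]
catch_post [([331.8, 167.5], 0.64)]
```

View pics/w8c.png

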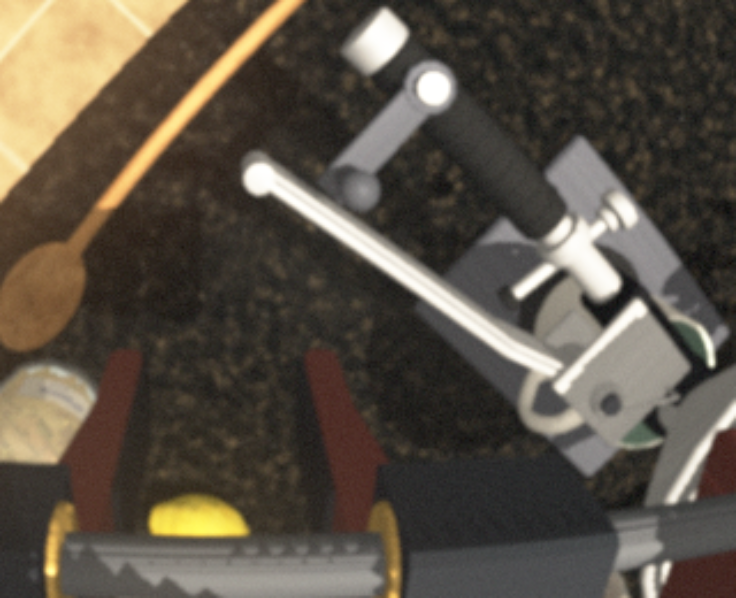

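The catch is across as at the start (ball at crop (358,187), knob at (433,88)), the lever is home and the arm is clear. Handing in.

```bash
python3 -c "
from cell import manip
print(manip.close_job())"
```

```text
the job is handed in; nothing more can be done
None
```

I swung the catch off, held the lever firm on its stop screw at about 12 N for over a second, and eased it home. I then swung the catch fully back across and handed the job in at about 21 s; the hand-in returned no verdict.

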